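# Turn the salt crock's lid to its pin and press it home

### The arm

A 6-joint arm with a two-finger parallel gripper is mounted at the origin on the work surface. World frame = base frame: x ahead of the robot, y to its left, z up, the work surface at z = 0. Lengths are in mm, angles in rad, forces in N, time in s.
With the tool pointing down it reaches from about 400 to 925 mm from the base axis. Payload 12.5 kg.
Tool frame: the origin (TCP) lies on the centre line of the jaws, within the pads' length; the fingertips stand 19 mm ahead of it and the grasp point (between the pads) is the TCP; z points along the fingers, y is the line along which they close (so a half turn about z gives the same grasp; the last joint's range is limited). The gripper opens to 95 mm and grips with 3 to 60 N. Pads are 20 mm wide; open, the fingers measure 119 mm over their backs; the gripper's body (75 mm by 180 mm) begins 59 mm behind the grasp point.
Start: joints at [-1.305, 0.491, 1.559, -0, 1.092, -0.106], TCP at [227.081, -582.305, 233.661] pointing down, gripper open.
Joint ranges: [-3.1, 3.1], [-0.84, 2.19], [0.05, 2.79], [-1.13, 4.28], [0.06, 2.93], [-2.69, 2.69]. Speed limits (rad/s): [2.22, 2.22, 2.79, 3.14, 3.14, 3.14].

### API

Orientations are given as [roll, pitch, yaw] about the fixed x, y, z axes, in that order (R = Rz(yaw) Ry(pitch) Rx(roll)).
In Python, from cell import state, read_camera, job_done gives the robot as it stands.
- The arm moves only by the tool arm_command, never from a script. Its argument "deltas" is a list of rows, each an object of numbers: "dx", "dy", "dz": the shift along the world's x, y, z in m; "yaw": the turn about the world's z in degrees. In form: [{"dx": .., "dy": .., "dz": .., "yaw": ..}, ...]. A call has 1 to 20 rows; each row shifts and turns the commanded pose from where the row before left it; what a row does not reach is not made up. A row lasts 1/10 s, in which the tool goes at most 50 mm and 8.59 degrees, less where a joint would pass 70% of its speed; a pose out of reach is approached as far as the arm can. A call with a gripper value outside its range is refused whole. "gripper" is the finger opening in m, from 0 to 0.0951, set as the call begins (left out, the last holds). The fingers move at their own pace and stop on an object; the grip force is fixed at half the most. Time passes only in rows, so rows that do not move let the fingers close. It gives the time, the measured TCP pose, the force, the opening and the grip force at its end, in the units of the state.
- state(): the state, without advancing time (a new reading comes with each control period).
- read_camera(name): name is "scene" or "side" or "wrist"; returns a dict with "color" (480x640x3 uint8, red, green, blue), "range_z" (480x640 float32, mm along the optical axis (not along the pixel's ray), 0 where there is no reading), "fx", "fy", "cx", "cy" (pixels), "k1" (the pictures are not rectified: a ray, as slopes to the right and down, at radius r is drawn at 1 + k1 r^2 times it, then the intrinsics apply), "extrinsics" (4x4, takes a point from camera to world coordinates). Camera axes: x right, y up, looking along -z (the intrinsics and any distortion apply to the point x, -y, -z); pixel columns grow to the right and rows downward; lengths in mm; the calibration is good to about 2 mm. A picture is of the moment at which its call begins.
- job_done(): hands the job in; it is judged then, once.
The state is a dict: "t": time; "joints": joint angles; "qvel": joint speeds; "tau": joint torques, N m; "eef_pos": TCP position; "tcp_rot": TCP orientation; "ft_force": force on the tool from outside, world axes, zero at the start; "moment": the same for the moment, N m; "opening": opening from 0.0 (shut) to 1.0 (fully open); "grip_force": force on a finger pad.
Only numpy, scipy, OpenCV 4.12 (cv2) and the standard library are available. Lean on these libraries where they do the work, as an engineer would, in place of code of your own. Each camera call takes 0.05 s, during which the arm holds its last target. There are 200 camera calls.

### The job

The notched lid of the stoneware salt crock sits raised on its stiff seal, turned the wrong way. With a fingertip push it round, by the stub that stands on it, until the notch in its edge is over the pin on the crock's shoulder, then press the lid down until it is fully home and level, and take the hand away. Do not lift the lid out, and leave the jars, whisk and tortillero where they are.

Things in the scene. Friction and masses are not known exactly. Their poses are not given: they have to be found in the camera images.
- crock: Squat round salt crock of brown stoneware, fixed to the shelf, 144 mm across, its flat top shoulder 80 mm above its underside. Origin: centre of the underside, z up. In the middle of the shoulder is a 60 mm wide bore with the seal, hidden by the lid. Its x axis points to the pin.
- crock_pin (a point): White-enamelled steel key pin on the crock's shoulder: a round-topped bar 12 mm wide lying radially along the crock's x axis from 41 to 68 mm off the crock's axis, its top 8 mm above the shoulder, with a 12 mm thick upright post at its outer end (64 mm off the axis, top 18 mm above the shoulder) that shows beyond the lid's edge. This point is on its top, 47 mm from the axis.
- lid: Loose pale stoneware lid, about 0.3 kg: a flat disc 112 mm across, 10 mm thick, with a plug 58 mm across and 34 mm long below, guided in the crock's bore (1 mm play). Origin: on its axis in the disc's underside (flat top 10 mm above), z up, x axis towards the notch. Home, it lies on the shoulder: origin 80 mm above the crock's. It goes home only with the notch over the pin, within about 4 mm each side.
- seal (a joint): Stiff seal in the bore that carries the lid: 0 with the lid raised (its underside 10 mm above the shoulder, 2 mm above the pin), 0.010 m with the lid home. It yields when the lid is pressed near its middle with 5 to 8 N, and stays where it is pushed. While raised the lid turns either way with slight friction (under 2 N at the stub) and stays where it is left.
- lid_notch (a point): Notch in the lid's edge, on the lid's x axis: a slot 20 mm wide, open at the edge and above and below, from 38 to 56 mm off the lid's axis. This point is in its middle, 47 mm from the axis, level with the lid's top.
- lid_stub (a point): Upright round wooden stub on the lid's top opposite the notch: 14 mm across, 16 mm high, 44 mm from the lid's axis. This point is in the middle of its top end.
- jar_a_center (a point): Bystander: loose small glass jar with red twist cap, 50 mm across, 85 mm high, standing. This point is half-way up on its axis.
- jar_b_center (a point): Bystander: a second jar just like the first.
- whisk: Bystander: loose stainless whisk lying on the shelf beyond the crock, about 255 mm long, 50 mm across its wires. Origin about the middle of its length on the underside; x axis along it.
- tortillero: Bystander: fixed round white ceramic tortilla box with painted flowers, 190 mm across, 118 mm high over its knob. Origin: centre of its underside.
Things that resemble listed ones, but are neither listed nor needed, are in the scene too. Leave any pink look-alike of the lid alone.

How it is judged (in metres and radians):
At the end, for the whole second after the job is handed in: The lid is at rest on the crock with its notch over the pin (notch point within 6 mm of the pin point, seen from above), its underside within 2.5 mm of the shoulder, level within 2 degrees, and nothing touches it (z of lid in the frame of crock between 0.077 and 0.0825 m and horizontal distance between lid_notch and crock_pin below 0.006 m and angle between lid's own z axis and vertical below 0.035 rad and linear speed of lid below 0.01 m/s).
It fails at once if the lid is lifted more than 15 mm above where it sat (z of lid in the frame of crock above 0.105 m).
It fails at once if the lid is tipped by more than 17 degrees (angle between lid's own z axis and vertical above 0.3 rad).
It fails at once if a jar is pushed more than 20 mm or tipped (distance of any of jar_a_center, jar_b_center from where it was at the start of the episode above 0.02 m or angle between any of jar_a_center, jar_b_center's own z axis and vertical above 0.4 rad).
It fails at once if the whisk is moved more than 20 mm (distance of whisk from where it was at the start of the episode above 0.02 m).
It fails at once if the tortillero is knocked with more than 15 N (contact force between tortillero and the arm above 15 N or contact force between tortillero and the fingers above 15 N).
It also fails if it takes over 64 s, if anything falls off the work surface, if the arm or the gripper's body presses on something with over 40 N, if the wrist force passes 120 N, or if a joint passes its speed limit or range.

## Working session

There is one attempt and no reset: what is moved stays moved. The work goes in short steps, Python scripts to look and compute and a tool call to move; the robot and the scene stay as the last step left them, time stands still between calls to the robot, and variables do not carry over. Pictures are saved under pics/ and viewed, at most 10 in all, crops included, and the job is handed in when it is done.

Besides the shell and the picture viewer there is one more tool, called after ">>>" by a JSON object that holds its "op" and its "data", one argument or row to a line. arm_command: Moves the arm, as the interface text tells. Its arguments: {"type":"object","properties":{"deltas":{"type":"array"},"gripper":{"type":"number"}},"required":["deltas"]}

```bash
mkdir -p pics
cat > h.py <<'E'
import numpy as np, cv2
from cell import state, read_camera
def snap(n,f):
    c=read_camera(n); np.savez('pics/'+f+'.npz',**c); cv2.imwrite('pics/'+f+'.png',c['color'][:,:,::-1]); return c
def load(f): return dict(np.load('pics/'+f+'.npz'))
def xyz(c):
    K=np.array([[c['fx'],0,c['cx']],[0,c['fy'],c['cy']],[0,0,1]],float)
    v,u=np.mgrid[0:480,0:640].astype(float)
    p=cv2.undistortPoints(np.stack([u.ravel(),v.ravel()],1)[:,None],K,np.array([float(c['k1']),0,0,0]))[:,0].reshape(480,640,2)
    z=c['range_z']; P=np.stack([p[...,0]*z,-p[...,1]*z,-z,np.ones_like(z)],-1)
    W=(P@np.array(c['extrinsics']).T)[...,:3]; W[z==0]=np.nan
    return W
E
python3 - <<'E'
from h import *
a=snap('scene','s0');b=snap('side','d0')
for c in(a,b): print(c['extrinsics'][:3,3])
cv2.imwrite('pics/both.png',cv2.resize(np.hstack([a['color'],b['color']])[:,:,::-1],(800,300)))
s=state();print(s)
E
```

```text
[1166.96646368  192.93753629  657.814954  ]
[163.72488784 820.14236698 864.04328558]
{'t': 0.1, 'joints': array([-1.30461312e+00,  4.91459084e-01,  1.55940654e+00,  4.90642345e-06,
        1.09173036e+00, -1.05623221e-01]), 'qvel': array([-0.00061991, -0.00358801, -0.00328725,  0.00010712,  0.00176237,
       -0.00034957]), 'tau': array([ 3.05786954e-03, -6.13624120e+01, -2.58606148e+01,  6.94000488e-02,
        4.70335514e-02, -7.75651552e-05]), 'eef_pos': array([ 227.01407133, -582.08476483,  233.13894558]), 'tcp_rot': array([-3.14059537e+00, -1.10106207e-04,  3.71804110e-01]), 'ft_force': array([ 0.26262737, -0.09821427, -0.13910612]), 'moment': array([-0.01042589,  0.01750013,  0.04770649]), 'grip_force': 0.0, 'opening': 1.0043191159152165}
```

View pics/s0.png

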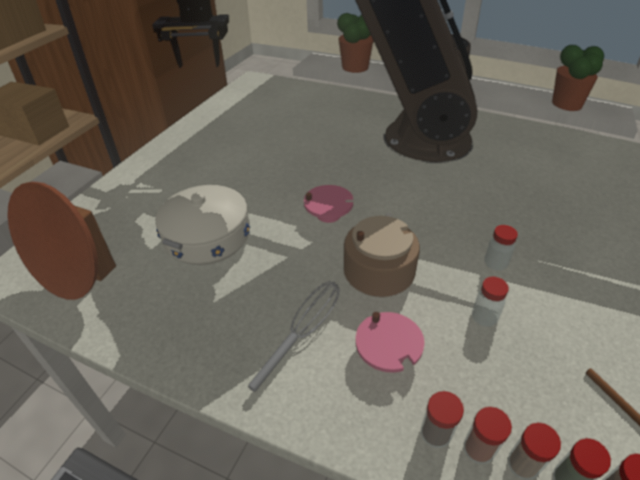

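View pics/d0.png

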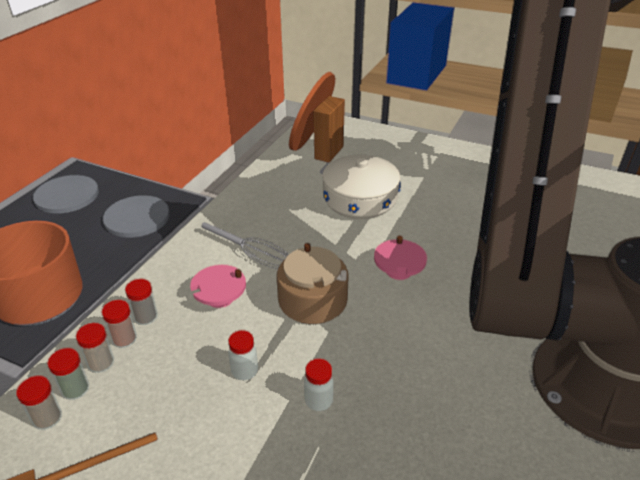

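The scene view shows the pale lid on the brown crock at (382,245), with the stub at (361,236). In the side view the lid is at (313,268), with the stub at (308,248), the notch at about (320,285) and the pin at about (341,276). The pink discs at scene (328,203) and (390,340) are the look-alikes. Only the pale lid on the brown crock fits the description.

Run:
```python
from h import *
a=load('s0');b=load('d0')
A=cv2.resize(a['color'][210:300,335:430],None,fx=4.2,fy=4.2,interpolation=cv2.INTER_CUBIC)
B=cv2.resize(b['color'][235:325,265:360],None,fx=4.2,fy=4.2,interpolation=cv2.INTER_CUBIC)
cv2.imwrite('pics/crop.png',np.hstack([A,B])[:,:,::-1])
for n,c,(u0,u1,v0,v1) in (('s',a,(335,430,210,300)),('d',b,(265,360,235,325))):
    W=xyz(c)[v0:v1,u0:u1].reshape(-1,3); W=W[np.isfinite(W[:,2])]
    print(n,np.histogram(W[:,2],bins=np.arange(-5,130,5))[0])
    m=(W[:,2]>93)&(W[:,2]<106); L=W[m]
    (x,y),r=cv2.minEnclosingCircle(L[:,:2].astype(np.float32));print('lid',x,y,r,np.median(L[:,2]))
    S=W[W[:,2]>110];print('stub',S.mean(0),len(S))
for n,c,q in(('s',a,dict(ja=(505,232),jb=(494,287),tort=(200,198))),('d',b,dict(ja=(318,368),jb=(241,340),tort=(362,165)))):
    W=xyz(c)
    for k,(u,v) in q.items(): print(n,k,np.nanmedian(W[v-2:v+3,u-2:u+3].reshape(-1,3),0))
```

```text
s [3069  189  100  120  135  139  131  153  155  180  143  128  149  121
  151  202 1076   28   41  143 1819   73   17   32    8    0]
lid 550.244873046875 32.43719482421875 64.35514068603516 98.09053669277802
stub [586.22304439   0.65083993 113.78278488] 40
d [2478 1178  103  121  129  148  139  139  162  154  132  129  135  126
  122  161  680  319   32  120 1110  597   11   26   12    0]
lid 547.8391723632812 36.99834060668945 63.228816986083984 99.35703444775146
stub [581.84181557   4.27994351 113.86480509] 38
s ja [440.72850406 248.56538853  82.37800451]
s jb [594.8801389  248.61103589  83.83829622]
s tort [ 608.26993407 -329.45878496  115.93706569]
d ja [439.01010264 252.63800059  84.23800196]
d jb [586.7911799  255.11940137  83.83908757]
d tort [ 597.54759467 -327.03059094  111.4292187 ]
```

View pics/crop.png

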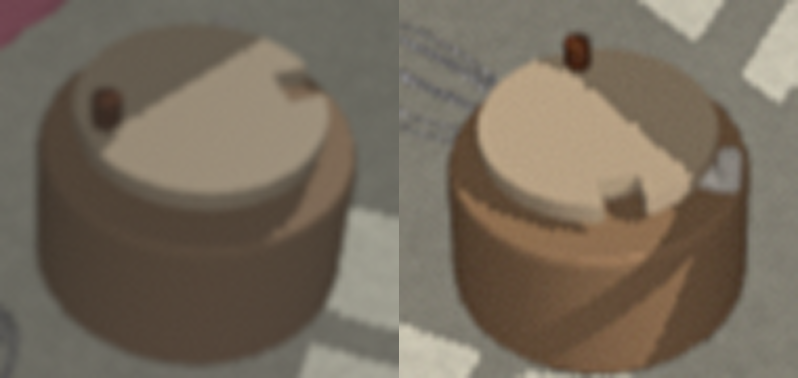

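The crop confirms the target: pale lid, dark stub, open notch and white pin post on the brown crock. I'll close the fingers, move over it and look down.

>>> {"op": "arm_command", "data": {
  "deltas": [
    {"dx": 0.014,"dy": 0.029,"dz": 0.006},
    {"dx": 0.014,"dy": 0.029,"dz": 0.006},
    {"dx": 0.014,"dy": 0.029,"dz": 0.006},
    {"dx": 0.014,"dy": 0.029,"dz": 0.006},
    {"dx": 0.014,"dy": 0.029,"dz": 0.006},
    {"dx": 0.014,"dy": 0.029,"dz": 0.006},
    {"dx": 0.014,"dy": 0.029,"dz": 0.006},
    {"dx": 0.014,"dy": 0.029,"dz": 0.006},
    {"dx": 0.014,"dy": 0.029,"dz": 0.006},
    {"dx": 0.014,"dy": 0.029,"dz": 0.006},
    {"dx": 0.014,"dy": 0.029,"dz": 0.006},
    {"dx": 0.014,"dy": 0.029,"dz": 0.006},
    {"dx": 0.014,"dy": 0.029,"dz": 0.006},
    {"dx": 0.014,"dy": 0.029,"dz": 0.006},
    {"dx": 0.014,"dy": 0.029,"dz": 0.006},
    {"dx": 0.014,"dy": 0.029,"dz": 0.006},
    {"dx": 0.014,"dy": 0.029,"dz": 0.006},
    {"dx": 0.014,"dy": 0.029,"dz": 0.006},
    {"dx": 0.014,"dy": 0.029,"dz": 0.006},
    {"dx": 0.014,"dy": 0.029,"dz": 0.006}
  ],
  "gripper": 0
}}

```text
$.deltas[0]: bad value
```

Run:
```python
from h import *
c=snap('wrist','w1');E=np.array(c['extrinsics']);print(E.round(2));print(state()['eef_pos'],state()['tcp_rot'],state()['opening'])
W=xyz(c);m=(W[...,2]>93)&(W[...,2]<106)
L=W[m];print(len(L))
if len(L):
    (x,y),r=cv2.minEnclosingCircle(L[:,:2].astype(np.float32));print(x,y,r)
```

```text
[[ 3.6000e-01  9.0000e-01  2.4000e-01  2.9329e+02]
 [-9.3000e-01  3.5000e-01  9.0000e-02 -5.5604e+02]
 [-0.0000e+00 -2.5000e-01  9.7000e-01  3.8430e+02]
 [ 0.0000e+00  0.0000e+00  0.0000e+00  1.0000e+00]]
[ 227.01605985 -582.12805117  233.23219068] [-3.14079805e+00 -6.11525412e-05  3.71787872e-01] 0.999367313950509
0
```

View pics/w1.png

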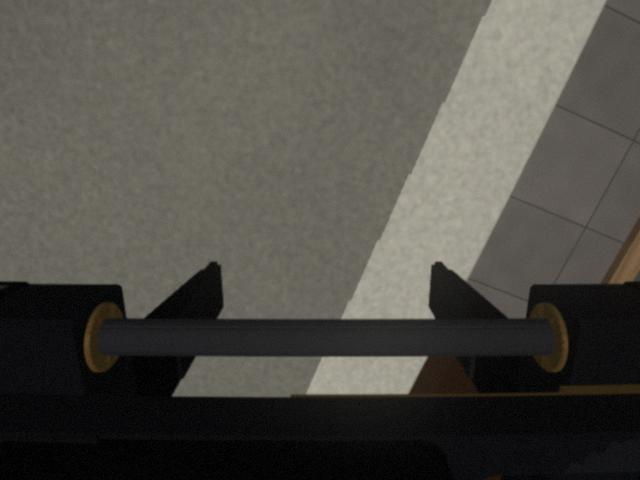

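The row format needs a yaw in every row. The wrist picture shows only empty shelf and the open fingers, at (215,265) and (435,265).

>>> {"op": "arm_command", "data": {
  "deltas": [
    {"dx": 0.013,"dy": 0.03,"dz": 0.006,"yaw": 0},
    {"dx": 0.013,"dy": 0.03,"dz": 0.006,"yaw": 0},
    {"dx": 0.013,"dy": 0.03,"dz": 0.006,"yaw": 0},
    {"dx": 0.013,"dy": 0.03,"dz": 0.006,"yaw": 0},
    {"dx": 0.013,"dy": 0.03,"dz": 0.006,"yaw": 0},
    {"dx": 0.013,"dy": 0.03,"dz": 0.006,"yaw": 0},
    {"dx": 0.013,"dy": 0.03,"dz": 0.006,"yaw": 0},
    {"dx": 0.013,"dy": 0.03,"dz": 0.006,"yaw": 0},
    {"dx": 0.013,"dy": 0.03,"dz": 0.006,"yaw": 0},
    {"dx": 0.013,"dy": 0.03,"dz": 0.006,"yaw": 0},
    {"dx": 0.013,"dy": 0.03,"dz": 0.006,"yaw": 0},
    {"dx": 0.013,"dy": 0.03,"dz": 0.006,"yaw": 0},
    {"dx": 0.013,"dy": 0.03,"dz": 0.006,"yaw": 0},
    {"dx": 0.013,"dy": 0.03,"dz": 0.006,"yaw": 0},
    {"dx": 0.013,"dy": 0.03,"dz": 0.006,"yaw": 0},
    {"dx": 0.013,"dy": 0.03,"dz": 0.006,"yaw": 0},
    {"dx": 0.013,"dy": 0.03,"dz": 0.006,"yaw": 0},
    {"dx": 0.013,"dy": 0.03,"dz": 0.006,"yaw": 0},
    {"dx": 0.013,"dy": 0.03,"dz": 0.006,"yaw": 0},
    {"dx": 0.013,"dy": 0.03,"dz": 0.006,"yaw": 0}
  ],
  "gripper": 0
}}

```text
t: 2.15
eef_pos: [487.3, 19.1, 353.9]
tcp_rot: [3.142, 0.0, 0.372]
ft_force: [0.7, -1.0, -0.0]
opening: 0.004
grip_force: 0.0
```

Run:
```python
from h import *
c=snap('wrist','w1');E=np.array(c['extrinsics'])
print(state()['eef_pos'],E[:3,3])
W=xyz(c);m=((W[...,2]>93)&(W[...,2]<106)).astype(np.uint8)
n,l,s,_=cv2.connectedComponentsWithStats(m);k=1+np.argmax(s[1:,4]);m=l==k
L=W[m];(x,y),r=cv2.minEnclosingCircle(L[:,:2].astype(np.float32));print(len(L),x,y,r,np.median(L[:,2]))
T=W[(W[...,2]>111)&(W[...,2]<122)&(np.hypot(W[...,0]-x,W[...,1]-y)<65)];print('stub',len(T),T.mean(0))
# rectified top view at z=100, 3px/mm around lid
g=np.mgrid[0:480,0:480];X=x+(240-g[0])/2.6;Y=y+(240-g[1])/2.6
P=np.stack([X,Y,np.full(X.shape,100.),np.ones(X.shape)],-1)@np.linalg.inv(E).T
a=P[...,0]/-P[...,2];b=-P[...,1]/-P[...,2];f=1+c['k1']*(a*a+b*b)
u=(a*f*c['fx']+c['cx']).astype(np.float32);v=(b*f*c['fy']+c['cy']).astype(np.float32)
cv2.imwrite('pics/top1.png',np.hstack([cv2.remap(c['color'],u,v,cv2.INTER_CUBIC)[:,:,::-1],cv2.resize(c['color'][:,:,::-1],(320,480)) ]))
```

```text
[488.82752034  21.93510929 354.61664803] [553.56526844  45.30529537 505.00725613]
9940 556.0652465820312 35.46949005126953 56.43653106689453 100.12691322611809
stub 180 [583.66541287   1.48563668 115.81375703]
```

View pics/top1.png

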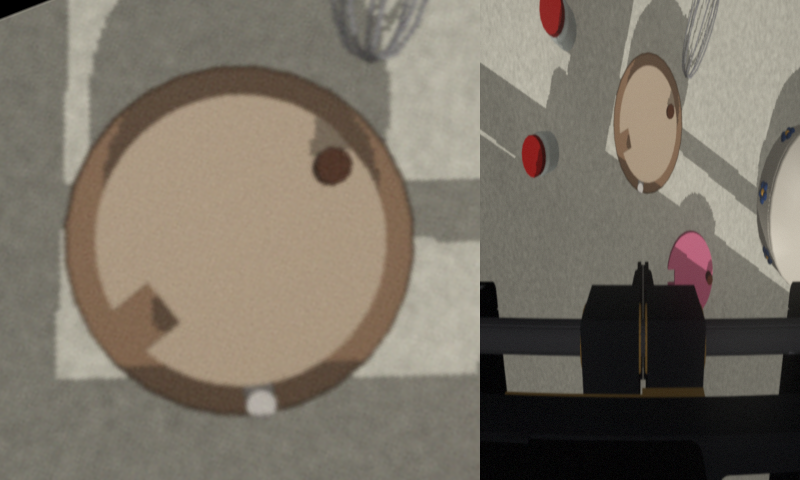

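Top view (x is up, y is left): the lid is centred at (240,240), the stub at (332,165), the notch at about (150,310) and the white pin post at (261,403).
- **Checks:** lid radius 56 mm, stub radius 43.8 mm and pin radius 63 mm all match the given sizes.
- **Angles:** stub at −51°, pin at −172.6°. The lid must turn about +58°, bringing the stub to +7.4°.

I'll move to behind the stub.

>>> {"op": "arm_command", "data": {
  "deltas": [
    {"dx": 0.006,"dy": -0.003,"dz": -0.015,"yaw": -6},
    {"dx": 0.006,"dy": -0.003,"dz": -0.015,"yaw": -6},
    {"dx": 0.006,"dy": -0.003,"dz": -0.015,"yaw": -6},
    {"dx": 0.006,"dy": -0.003,"dz": -0.015,"yaw": -6},
    {"dx": 0.006,"dy": -0.003,"dz": -0.015,"yaw": -6},
    {"dx": 0.006,"dy": -0.003,"dz": -0.015,"yaw": -6},
    {"dx": 0.006,"dy": -0.003,"dz": -0.015,"yaw": -6},
    {"dx": 0.006,"dy": -0.003,"dz": -0.015,"yaw": -6},
    {"dx": 0.006,"dy": -0.003,"dz": -0.015,"yaw": -6},
    {"dx": 0.006,"dy": -0.003,"dz": -0.015,"yaw": -6},
    {"dx": 0.006,"dy": -0.003,"dz": -0.015,"yaw": -6},
    {"dx": 0.006,"dy": -0.003,"dz": -0.015,"yaw": -6},
    {"dx": 0,"dy": 0,"dz": 0,"yaw": 0},
    {"dx": 0,"dy": 0,"dz": 0,"yaw": 0},
    {"dx": 0,"dy": 0,"dz": 0,"yaw": 0}
  ]
}}

```text
t: 3.7
eef_pos: [559.1, -18.2, 174.4]
tcp_rot: [-3.141, -0.001, -0.882]
ft_force: [0.2, -0.3, -0.5]
opening: 0.007
grip_force: 0.0
```

>>> {"op": "arm_command", "data": {
  "deltas": [
    {"dx": 0,"dy": 0,"dz": -0.015,"yaw": 0},
    {"dx": 0,"dy": 0,"dz": -0.015,"yaw": 0},
    {"dx": 0,"dy": 0,"dz": -0.012,"yaw": 0},
    {"dx": 0,"dy": 0,"dz": -0.008,"yaw": 0},
    {"dx": 0,"dy": 0,"dz": 0,"yaw": 0},
    {"dx": 0,"dy": 0,"dz": 0,"yaw": 0}
  ]
}}

```text
t: 4.3
eef_pos: [559.3, -18.3, 124.0]
tcp_rot: [-3.141, -0.0, -0.884]
ft_force: [-0.3, 0.0, 0.3]
opening: 0.006
grip_force: 0.0
```

Run:
```python
from h import *
s=state();print(s['eef_pos'],s['tcp_rot'],s['ft_force'])
p=s['eef_pos'][:2];C=np.array([556,35.5])
# slide to stub contact, then arc: finger 19.0 behind stub, TCP radius 44
def pose(th,b=19.0):
    t=np.radians(th);return C+44*np.array([np.cos(t),np.sin(t)])-b*np.array([-np.sin(t),np.cos(t)])
for th in range(-51,12,3): print(th,pose(th).round(1))
```

```text
[559.28481672 -18.30703401 124.02576737] [-3.14142354e+00 -2.89190203e-04 -8.84475328e-01] [-0.30438288  0.04599742  0.33353135]
-51 [568.9 -10.7]
-48 [571.3  -9.9]
-45 [573.7  -9. ]
-42 [576.   -8.1]
-39 [578.2  -7. ]
-36 [580.4  -5.7]
-33 [582.6  -4.4]
-30 [584.6  -3. ]
-27 [586.6  -1.4]
-24 [5.885e+02 2.000e-01]
-21 [590.3   2. ]
-18 [592.    3.8]
-15 [593.6   5.8]
-12 [595.1   7.8]
-9 [596.5   9.9]
-6 [597.8  12. ]
-3 [598.9  14.2]
0 [600.   16.5]
3 [600.9  18.8]
6 [601.7  21.2]
9 [602.4  23.6]
```

>>> {"op": "arm_command", "data": {
  "deltas": [
    {"dx": 0.0024,"dy": 0.0019,"dz": 0,"yaw": 0},
    {"dx": 0.0024,"dy": 0.0019,"dz": 0,"yaw": 0},
    {"dx": 0.0024,"dy": 0.0019,"dz": 0,"yaw": 0},
    {"dx": 0.0024,"dy": 0.0019,"dz": 0,"yaw": 0},
    {"dx": 0.0024,"dy": 0.0008,"dz": 0,"yaw": 3},
    {"dx": 0.0024,"dy": 0.0009,"dz": 0,"yaw": 3},
    {"dx": 0.0023,"dy": 0.0009,"dz": 0,"yaw": 3},
    {"dx": 0.0022,"dy": 0.0011,"dz": 0,"yaw": 3},
    {"dx": 0.0022,"dy": 0.0013,"dz": 0,"yaw": 3},
    {"dx": 0.0022,"dy": 0.0013,"dz": 0,"yaw": 3},
    {"dx": 0.002,"dy": 0.0014,"dz": 0,"yaw": 3},
    {"dx": 0.002,"dy": 0.0016,"dz": 0,"yaw": 3},
    {"dx": 0.0019,"dy": 0.0016,"dz": 0,"yaw": 3},
    {"dx": 0.0018,"dy": 0.0018,"dz": 0,"yaw": 3},
    {"dx": 0.0017,"dy": 0.0018,"dz": 0,"yaw": 3},
    {"dx": 0,"dy": 0,"dz": 0,"yaw": 0},
    {"dx": 0,"dy": 0,"dz": 0,"yaw": 0}
  ]
}}

```text
t: 6.0
eef_pos: [591.8, 3.9, 123.6]
tcp_rot: [3.141, 0.0, -0.31]
ft_force: [0.3, 0.5, -0.0]
opening: 0.007
grip_force: 0.0
```

```bash
cat >> h.py <<'E'
def meas(f,img=True):
    c=snap('wrist',f);E=np.array(c['extrinsics']);W=xyz(c);x,y=556,35.5
    R=np.hypot(W[...,0]-x,W[...,1]-y)
    zl=W[(R<34)][:,2];print('lid z',np.nanmedian(zl[(zl>80)&(zl<110)]))
    hs=cv2.cvtColor(c['color'],cv2.COLOR_RGB2HSV)
    T=(W[...,2]>np.nanmedian(zl[(zl>80)&(zl<110)])+9)&(R<60)&(W[...,2]<123)&(hs[...,1]>110)
    print('stub px',T.sum(),W[T].mean(0) if T.any() else '')
    g=np.mgrid[0:480,0:480];X=x+(240-g[0])/2.6;Y=y+(240-g[1])/2.6
    P=np.stack([X,Y,np.full(X.shape,100.),np.ones(X.shape)],-1)@np.linalg.inv(E).T
    a=P[...,0]/-P[...,2];b=-P[...,1]/-P[...,2];f2=1+c['k1']*(a*a+b*b)
    u=(a*f2*c['fx']+c['cx']).astype(np.float32);v=(b*f2*c['fy']+c['cy']).astype(np.float32)
    cv2.imwrite('pics/'+f+'t.png',cv2.remap(c['color'],u,v,cv2.INTER_CUBIC)[:,:,::-1])
E
python3 - <<'E'
from h import *
s=state();print(s['eef_pos'],s['tcp_rot'],s['ft_force'])
for n in('scene','side'):
    c=snap(n,'chk_'+n);W=xyz(c);hs=cv2.cvtColor(c['color'],cv2.COLOR_RGB2HSV)
    T=(W[...,2]>109)&(W[...,2]<120)&(np.hypot(W[...,0]-553,W[...,1]-35)<60)
    T&=(hs[...,1]>90)&(hs[...,0]<20);print(n,T.sum(),W[T].mean(0) if T.any() else '')
E
```

```text
[591.8013902    3.89409272 123.62071069] [ 3.14148336e+00  1.22872220e-04 -3.10224249e-01] [ 0.28219516  0.4745192  -0.02205266]
scene 31 [600.29726606  17.97834998 113.53330908]
side 32 [593.74465651  22.12025668 113.58533379]
```

The stub is now at about −22°, at radius 44 mm, and the push force is low. I'll continue to just short of the goal.

>>> {"op": "arm_command", "data": {
  "deltas": [
    {"dx": 0.0016,"dy": 0.002,"dz": 0,"yaw": 3},
    {"dx": 0.0015,"dy": 0.002,"dz": 0,"yaw": 3},
    {"dx": 0.0014,"dy": 0.0021,"dz": 0,"yaw": 3},
    {"dx": 0.0013,"dy": 0.0021,"dz": 0,"yaw": 3},
    {"dx": 0.0011,"dy": 0.0022,"dz": 0,"yaw": 3},
    {"dx": 0.0011,"dy": 0.0023,"dz": 0,"yaw": 3},
    {"dx": 0.0009,"dy": 0.0023,"dz": 0,"yaw": 3},
    {"dx": 0.0008,"dy": 0.0024,"dz": 0,"yaw": 3},
    {"dx": 0.0003,"dy": 0.0012,"dz": 0,"yaw": 1},
    {"dx": 0,"dy": 0,"dz": 0,"yaw": 0},
    {"dx": 0,"dy": 0,"dz": 0,"yaw": 0}
  ]
}}

```text
t: 7.2
eef_pos: [601.7, 22.3, 123.7]
tcp_rot: [3.142, 0.0, 0.126]
ft_force: [-0.1, -0.1, -0.9]
opening: 0.001
grip_force: 0.0
```

>>> {"op": "arm_command", "data": {
  "deltas": [
    {"dx": -0.001,"dy": -0.008,"dz": 0,"yaw": 0},
    {"dx": -0.001,"dy": -0.008,"dz": 0.005,"yaw": 0},
    {"dx": -0.01,"dy": 0,"dz": 0.03,"yaw": 0},
    {"dx": -0.02,"dy": 0,"dz": 0.04,"yaw": 0},
    {"dx": -0.03,"dy": 0,"dz": 0.04,"yaw": 0},
    {"dx": -0.03,"dy": 0,"dz": 0.04,"yaw": 0},
    {"dx": -0.02,"dy": 0.01,"dz": 0.03,"yaw": 0},
    {"dx": 0,"dy": 0.01,"dz": 0.02,"yaw": 0},
    {"dx": 0,"dy": 0,"dz": 0,"yaw": 0},
    {"dx": 0,"dy": 0,"dz": 0,"yaw": 0},
    {"dx": 0,"dy": 0,"dz": 0,"yaw": 0}
  ]
}}

```text
t: 8.3
eef_pos: [489.6, 25.9, 327.6]
tcp_rot: [-3.141, 0.002, 0.127]
ft_force: [-0.4, -0.3, -1.5]
opening: 0.005
grip_force: 0.0
```

```bash
python3 -c "
from h import *
print(state()['eef_pos'],state()['tcp_rot'])
meas('w2')"
```

```text
[489.60682037  25.90144684 327.60507374] [-3.14139195e+00  1.72746362e-03  1.26920306e-01]
lid z 100.13783155020968
stub px 163 [599.88266313  36.847922   116.02142714]
```

View pics/w2t.png

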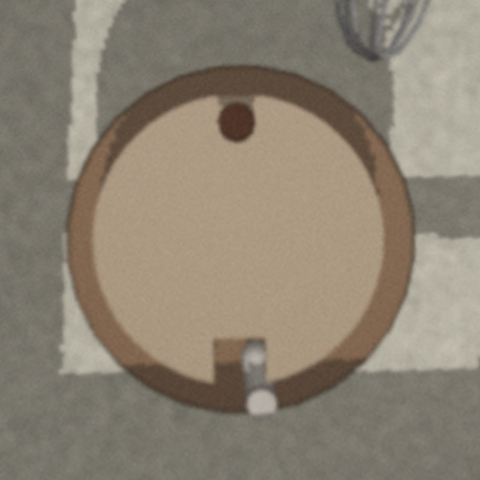

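The notch is centred at (240,360) and the pin is in its right part at (255,360). The stub is at +1.8° and the pin line at about 7.4°, so it needs another 5.6°, or 4.3 mm at the stub.

>>> {"op": "arm_command", "data": {
  "deltas": [
    {"dx": 0.022,"dy": -0.003,"dz": -0.02,"yaw": 1},
    {"dx": 0.022,"dy": -0.003,"dz": -0.02,"yaw": 1},
    {"dx": 0.022,"dy": -0.003,"dz": -0.02,"yaw": 1},
    {"dx": 0.022,"dy": -0.003,"dz": -0.02,"yaw": 1},
    {"dx": 0.024,"dy": -0.002,"dz": -0.02,"yaw": 1.6},
    {"dx": 0,"dy": 0,"dz": -0.03,"yaw": 0},
    {"dx": 0,"dy": 0,"dz": -0.03,"yaw": 0},
    {"dx": 0,"dy": 0,"dz": -0.025,"yaw": 0},
    {"dx": 0,"dy": 0,"dz": -0.012,"yaw": 0},
    {"dx": 0,"dy": 0,"dz": -0.007,"yaw": 0},
    {"dx": 0,"dy": 0,"dz": 0,"yaw": 0},
    {"dx": 0,"dy": 0,"dz": 0,"yaw": 0}
  ]
}}

```text
t: 9.55
eef_pos: [602.2, 12.3, 125.5]
tcp_rot: [3.141, -0.001, 0.225]
ft_force: [0.2, 1.2, -0.1]
opening: 0.004
grip_force: 0.0
```

>>> {"op": "arm_command", "data": {
  "deltas": [
    {"dx": 0,"dy": 0.003,"dz": 0,"yaw": 0},
    {"dx": 0,"dy": 0.003,"dz": 0,"yaw": 0},
    {"dx": 0,"dy": 0.002,"dz": 0,"yaw": 0},
    {"dx": 0,"dy": 0.002,"dz": 0,"yaw": 0},
    {"dx": 0.0003,"dy": 0.0015,"dz": 0,"yaw": 0},
    {"dx": 0.0003,"dy": 0.0015,"dz": 0,"yaw": 0},
    {"dx": 0,"dy": 0.0015,"dz": 0,"yaw": 0},
    {"dx": 0,"dy": 0,"dz": 0,"yaw": 0},
    {"dx": 0,"dy": 0,"dz": 0,"yaw": 0}
  ]
}}

```text
t: 10.45
eef_pos: [602.4, 26.9, 124.6]
tcp_rot: [3.142, 0.0, 0.225]
ft_force: [0.9, 0.1, -0.0]
opening: 0.006
grip_force: 0.0
```

>>> {"op": "arm_command", "data": {
  "deltas": [
    {"dx": -0.001,"dy": -0.008,"dz": 0,"yaw": 0},
    {"dx": -0.001,"dy": -0.008,"dz": 0.005,"yaw": 0},
    {"dx": -0.01,"dy": 0,"dz": 0.03,"yaw": 0},
    {"dx": -0.02,"dy": 0,"dz": 0.04,"yaw": 0},
    {"dx": -0.03,"dy": 0,"dz": 0.04,"yaw": 0},
    {"dx": -0.03,"dy": 0,"dz": 0.04,"yaw": 0},
    {"dx": -0.02,"dy": 0.01,"dz": 0.03,"yaw": 0},
    {"dx": 0,"dy": 0.01,"dz": 0.02,"yaw": 0},
    {"dx": 0,"dy": 0,"dz": 0,"yaw": 0},
    {"dx": 0,"dy": 0,"dz": 0,"yaw": 0},
    {"dx": 0,"dy": 0,"dz": 0,"yaw": 0}
  ]
}}

```text
t: 11.55
eef_pos: [490.2, 30.4, 328.6]
tcp_rot: [-3.141, 0.002, 0.225]
ft_force: [0.3, -0.0, -0.9]
opening: 0.006
grip_force: 0.0
```

```bash
python3 -c "
from h import *
print(state()['eef_pos'],state()['tcp_rot'])
meas('w3')"
```

```text
[490.19821068  30.37586964 328.56761408] [-3.14125486e+00  1.82613415e-03  2.24819105e-01]
lid z 100.13049618500747
stub px 159 [599.58452783  41.19519005 116.05228558]
```

View pics/w3t.png

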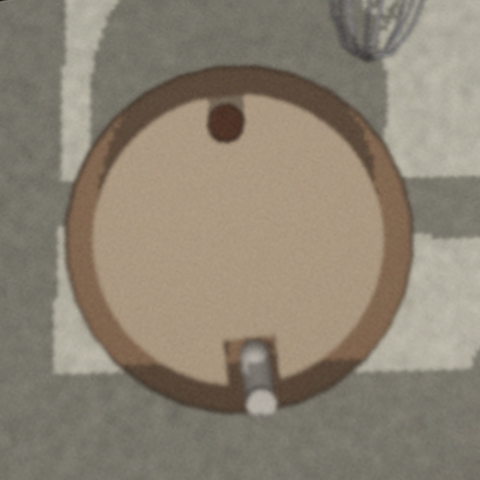

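The notch now straddles the pin at (256,365), and the stub is at 7.4°, so they are aligned. I'll press at the centre.

>>> {"op": "arm_command", "data": {
  "deltas": [
    {"dx": 0.011,"dy": 0.001,"dz": -0.03,"yaw": 0},
    {"dx": 0.011,"dy": 0.001,"dz": -0.03,"yaw": 0},
    {"dx": 0.011,"dy": 0.001,"dz": -0.03,"yaw": 0},
    {"dx": 0.011,"dy": 0.001,"dz": -0.03,"yaw": 0},
    {"dx": 0.011,"dy": 0.001,"dz": -0.03,"yaw": 0},
    {"dx": 0.011,"dy": 0,"dz": -0.03,"yaw": 0},
    {"dx": 0,"dy": 0,"dz": -0.015,"yaw": 0},
    {"dx": 0,"dy": 0,"dz": 0,"yaw": 0},
    {"dx": 0,"dy": 0,"dz": 0,"yaw": 0},
    {"dx": 0,"dy": 0,"dz": 0,"yaw": 0}
  ]
}}

```text
t: 12.6
eef_pos: [556.6, 35.7, 135.4]
tcp_rot: [3.141, -0.001, 0.225]
ft_force: [-0.9, 0.2, 0.1]
opening: 0.002
grip_force: 0.0
```

>>> {"op": "arm_command", "data": {
  "deltas": [
    {"dx": 0,"dy": 0,"dz": -0.004,"yaw": 0},
    {"dx": 0,"dy": 0,"dz": -0.004,"yaw": 0},
    {"dx": 0,"dy": 0,"dz": -0.004,"yaw": 0},
    {"dx": 0,"dy": 0,"dz": -0.002,"yaw": 0},
    {"dx": 0,"dy": 0,"dz": -0.002,"yaw": 0},
    {"dx": 0,"dy": 0,"dz": -0.001,"yaw": 0},
    {"dx": 0,"dy": 0,"dz": -0.001,"yaw": 0},
    {"dx": 0,"dy": 0,"dz": -0.001,"yaw": 0},
    {"dx": 0,"dy": 0,"dz": -0.001,"yaw": 0},
    {"dx": 0,"dy": 0,"dz": -0.001,"yaw": 0},
    {"dx": 0,"dy": 0,"dz": -0.001,"yaw": 0},
    {"dx": 0,"dy": 0,"dz": -0.001,"yaw": 0},
    {"dx": 0,"dy": 0,"dz": -0.001,"yaw": 0}
  ]
}}

```text
t: 13.9
eef_pos: [556.4, 35.9, 111.0]
tcp_rot: [3.141, -0.0, 0.225]
ft_force: [-1.1, -0.4, 5.0]
opening: 0.004
grip_force: 2.8
```

>>> {"op": "arm_command", "data": {
  "deltas": [
    {"dx": 0,"dy": 0,"dz": -0.0005,"yaw": 0},
    {"dx": 0,"dy": 0,"dz": -0.0005,"yaw": 0},
    {"dx": 0,"dy": 0,"dz": -0.0005,"yaw": 0},
    {"dx": 0,"dy": 0,"dz": -0.0005,"yaw": 0},
    {"dx": 0,"dy": 0,"dz": 0,"yaw": 0}
  ]
}}

```text
t: 14.4
eef_pos: [556.5, 35.9, 109.3]
tcp_rot: [3.141, -0.001, 0.225]
ft_force: [-2.4, -0.5, 8.2]
opening: 0.005
grip_force: 4.1
```

>>> {"op": "arm_command", "data": {
  "deltas": [
    {"dx": 0,"dy": 0,"dz": -0.0005,"yaw": 0},
    {"dx": 0,"dy": 0,"dz": -0.0005,"yaw": 0},
    {"dx": 0,"dy": 0,"dz": 0,"yaw": 0}
  ]
}}

```text
t: 14.7
eef_pos: [556.6, 35.8, 109.3]
tcp_rot: [3.141, -0.001, 0.225]
ft_force: [-5.8, 0.4, 18.9]
opening: 0.007
grip_force: 9.7
```

The height has stopped changing and the force is climbing, so the lid is on the shoulder. I'll retreat and check.

>>> {"op": "arm_command", "data": {
  "deltas": [
    {"dx": 0,"dy": 0,"dz": 0.003,"yaw": 0},
    {"dx": 0,"dy": 0,"dz": 0.01,"yaw": 0},
    {"dx": 0,"dy": 0,"dz": 0.03,"yaw": 0},
    {"dx": -0.011,"dy": 0,"dz": 0.03,"yaw": 0},
    {"dx": -0.011,"dy": 0,"dz": 0.03,"yaw": 0},
    {"dx": -0.011,"dy": 0,"dz": 0.03,"yaw": 0},
    {"dx": -0.011,"dy": 0,"dz": 0.03,"yaw": 0},
    {"dx": -0.011,"dy": 0,"dz": 0.03,"yaw": 0},
    {"dx": -0.011,"dy": 0,"dz": 0.025,"yaw": 0},
    {"dx": 0,"dy": 0,"dz": 0,"yaw": 0},
    {"dx": 0,"dy": 0,"dz": 0,"yaw": 0},
    {"dx": 0,"dy": 0,"dz": 0,"yaw": 0}
  ]
}}

```text
t: 15.9
eef_pos: [490.3, 35.9, 324.8]
tcp_rot: [-3.141, 0.001, 0.225]
ft_force: [0.7, 0.5, -0.7]
opening: 0.003
grip_force: 0.0
```

```bash
python3 -c "
from h import *
meas('w4')
W=xyz(load('w4'));R=np.hypot(W[...,0]-556,W[...,1]-35.5);L=W[(R<35)&(abs(W[...,2]-92)<9)]
A=np.c_[L[:,:2]-[556,35.5],np.ones(len(L))];print(len(L),np.linalg.lstsq(A,L[:,2],rcond=None)[0])
S=W[(R>60)&(R<70)&(W[...,2]>72)&(W[...,2]<86)];print('shoulder',np.median(S[:,2]))"
```

```text
lid z 90.13084006622069
stub px 154 [599.84037852  41.42967471 105.93145588]
4460 [-2.25537561e-03 -9.29181477e-04  9.01320720e+01]
shoulder 80.09799637941953
```

View pics/w4t.png

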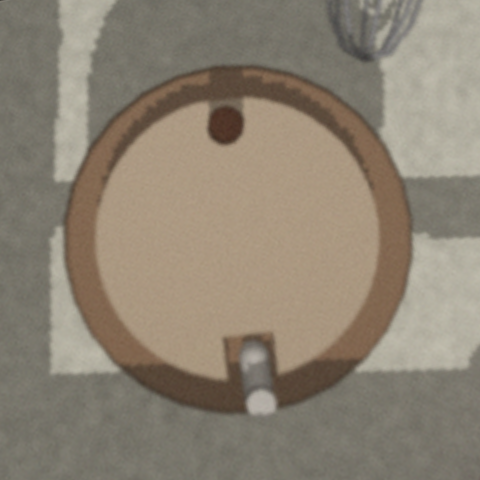

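The lid top is at 90.1 mm and the shoulder at 80.1 mm, with tilt under 0.2°. The pin at (256,365) sits inside the notch, so the lid is home.

```bash
python3 -c "
from cell import job_done;print(job_done())"
```

```text
the job is handed in; nothing more can be done
None
```

The lid was turned about 58° to put its notch over the pin, then pressed fully home and level. The hand is clear and the job is handed in; no verdict came back.

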